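Clamp the truss plate in the fixture with the thumbscrew

TASK

Swing the blue clamp strap of the aluminium fixture clockwise over the truss plate until it rests against its stop pin, then tighten the brass knurled thumbscrew at its end (clockwise seen from above) until it seats and you feel the resistance clearly rise. Stop turning there: more than about an eighth of a turn past the seat is over-tightened. Leave the plate lying flat between its dowels, do not disturb the tools and bracket lying around, and let go of everything.

Things in the scene. Friction and masses are not known exactly. Their poses are not given: they have to be found in the camera images.
- fixture: Aluminium plate bolted to the table, 160 (x) x 144 (y) x 12 mm; origin at table height. Its own axes: edges at x -63 and +97, y -72 and +72 mm; strap pivot post at (72, 0), strap pointing along its -x when home, with the thumbscrew over (-8, 0). Stop pin at (47, 16.5), 8 mm thick, up to z = 44 mm. Seven 8 mm dowels, up to z = 17.5 mm, stand round the truss plate.
- clamp_strap (a joint): Swing of the blue strap about its vertical pivot, rad: 0 = home over the plate, against the stop pin; positive = open, counter-clockwise seen from above, towards the fixture's -y (up to 1.7). Starts at 1.0 to 1.5. It turns stiffly (0.2 N m friction) and stays where it is left. Tightening the screw presses it against its stop.
- strap_pivot (a point): Pivot axis of the strap, at mid-thickness of the strap (z = 39 mm). The strap is a bar 24 mm wide and 10 mm thick, z = 34 to 44 mm, from the pivot to the thumbscrew 80 mm away, with round ends. A steel bolt head on the pivot reaches z = 52 mm.
- strap_tip (a point): Point on the thumbscrew's axis at mid-thickness of the strap (z = 39 mm), 80 mm from the pivot.
- thumbscrew (a joint): Turn of the thumbscrew up to its seat, rad, growing clockwise seen from above: starts at -2.3 to -1.6, turns with a steady 0.04 N m, and stops at 0, seated. The screw and its head sink 1.6 mm per rad meanwhile; from about -0.5 its sprung rubber pad (16 mm across) touches the plate softly. Further turning of the head shows in joint tightening.
- tightening (a joint): How far the head has been turned on past the seat, rad, clockwise: 0 until the screw is seated, then it grows with the head against a resistance of 0.08 N m rising by 0.25 N m per rad. Let go, it springs back to 0.32 at most and holds what is left.
- screw_head (a point): Centre of the brass knurled head of the thumbscrew, on its vertical axis: 30 mm in diameter, 22 mm high (11 mm up and down from here). The point is 69 mm above the table when seated, 1.6 mm higher per rad backed off; the head's underside stands 14 mm above the strap when seated, on a neck 16 mm thick. A red mark on top turns with it.
- plate_centre (a point): Plated T-shaped truss plate with black core, 73 x 100 x 8 mm, lying flat on the fixture between the dowels with about 1.5 mm play; its centre, 4 mm above its underside. Its top is at z = 20 mm. It is aligned with the fixture.
- hex_key_centre (a point): Black hex key, 30 x 79 x 8 mm, lying loose beside the fixture (bystander); its centre.
- screwdriver_centre (a point): Red-handled screwdriver, 161 mm long and 24 mm thick, lying loose in front of the fixture (bystander); its centre.
- bracket_centre (a point): Small white plated bracket, 45 x 34 x 14 mm, lying loose beside the fixture (bystander); its centre.
Things that resemble listed ones, but are neither listed nor needed, are in the scene too. What is shaped like the part that bears plate_centre but brown is not meant. Of the things that look like the fixture, the larger one is meant.

How it is judged:
On the way, in this order (a step that is already met when the one before it is completed fails the run):
1. the strap is swung home against its stop, the screw still backed off (value of joint clamp_strap below 0.06 rad and value of joint thumbscrew below -0.5 rad), for 0.2 s.
2. the thumbscrew is turned past its seat into rising resistance (value of joint clamp_strap below 0.06 rad and value of joint thumbscrew above -0.05 rad and value of joint tightening above 0.08 rad), for 0.2 s.
At the end, for the whole second after the job is handed in: The strap is home against its stop (within 0.06 rad), the thumbscrew is seated (thumbscrew above -0.05 rad) and tightened (tightening above 0.05 rad after letting go, having reached at least 0.08), and the truss plate lies flat between its dowels, within 4 mm of its nest's centre (value of joint clamp_strap below 0.06 rad and value of joint thumbscrew above -0.05 rad and value of joint tightening above 0.05 rad and x of plate_centre in the frame of fixture between -0.004 and 0.004 m and y of plate_centre in the frame of fixture between -0.004 and 0.004 m and height (world z) of plate_centre below 0.018 m and angle between plate_centre's own z axis and vertical below 0.05 rad); the robot touches nothing.
It fails at once if the thumbscrew is over-tightened (more than 0.8 rad, about an eighth of a turn, past the seat) (value of joint tightening above 0.8 rad).
It fails at once if the hex key, screwdriver or bracket is moved by more than 25 mm (distance of any of hex_key_centre, screwdriver_centre, bracket_centre from where it was at the start of the episode above 0.025 m).
It also fails if it takes over 58 s, if anything falls off the work surface, if the arm or the gripper's body presses on something with over 40 N, if the wrist force passes 120 N, or if a joint passes its speed limit or range.

ROBOT

A 7-joint arm with a two-finger parallel gripper is mounted at the origin on a cart in front of the work surface, level with it; the furniture and walls round the work are solid. World frame = base frame: x ahead of the robot, y to its left, z up, the work surface at z = 0. Lengths are in m, angles in rad, forces in N, time in s.
With the tool pointing down it reaches from about 0.4 to 0.925 m from the base axis. Payload 5.6 kg.
Tool frame: the origin (TCP) lies midway between the tips of the shut fingers; the grasp point (between the pads) lies 19 mm behind it (grip_depth is the distance from the TCP to the grasp point, in m); x points along the fingers, y is the direction in which the jaws open and shut, and the axes are right-handed (so a half turn about x gives the same grasp; the last joint's range is limited). The gripper opens to 85 mm and grips with 20 to 120 N. Pads are 22 mm wide; open, the fingers measure 114 mm over their backs; the gripper's body (76 mm by 85 mm) begins 54 mm behind the grasp point. The pads swing forward as they close: fully open they stand 13 mm farther back than shut.
Start: joints at [1.081, 0.468, -0.012, 1.603, 0.006, 1.071, -0.056], TCP at [0.281, -0.586, 0.21] pointing down, gripper open.
Joint ranges: [-2.53, 2.53], [-0.31, 2.02], [-1.57, 1.55], [0.28, 2.44], [-1.29, 4.43], [0.15, 1.84], [-2.92, 2.92]. Speed limits (rad/s): [2.57, 2.57, 3.14, 3.14, 3.14, 3.14, 3.14].

INTERFACE

Orientations are given as [roll, pitch, yaw] about the fixed x, y, z axes, in that order (R = Rz(yaw) Ry(pitch) Rx(roll)).
In Python, from station import observe, capture, hand_in, grip_depth gives the robot as it stands.
- The arm moves only by the shell command python3 -m inch 'ROWS' [FORCE]. ROWS is JSON, a list that holds one entry, the list of rows, each a list of 7 numbers: the shift along the tool's x, y, z as a fraction of full scale, then the turn, a rotation vector about the tool's x, y, z as a fraction of full scale, then the opening, from -1 (shut) to 1 (fully open), so that 0 is half open. In form: [[[tx, ty, tz, wx, wy, wz, gripper], ...]]. A call has 1 to 10 rows; each row is the pose to reach, as a shift and turn from the pose commanded when the call began, along the tool's axes at that moment; what a row does not reach only later rows make up. Full scale, the value 1, is 0.5 m for a shift and 1.5 rad for a turn. A row lasts 1/12 s, in which the tool goes at most 41.7 mm and 7.16 degrees, less where a joint would pass 70% of its speed; a pose out of reach is approached as far as the arm can. A call with a number of a shift or a turn outside -1 to 1 is refused whole. A call with a gripper value outside its range is refused whole. The fingers move at their own pace and stop on an object; FORCE is the grip in N (left out, the last holds). Time passes only in rows, so rows that repeat a pose let the fingers close. It gives the time, the measured TCP pose, the force and the opening at its end, in the units of the state.
- observe(): the state, without advancing time (a new reading comes with each control period).
- capture(name): name is "scene" or "top" or "wrist"; returns a dict with "color" (480x640x3 uint8, blue, green, red), "fx", "fy", "cx", "cy" (pixels), "camera_from_world" (4x4, takes a point from world to camera coordinates); the wrist camera has in their place "T_tool_cam" (4x4, takes a point from camera to tool coordinates, whose origin is the TCP and whose axes are the tool frame's). Camera axes: x right, y down, z forward; pixel columns grow to the right and rows downward; lengths in m; the calibration is good to about 2 mm. A picture is of the moment at which its call begins: read the wrist's pose just before it. There is no depth.
- hand_in(): hands the job in, once; it reports no verdict.
The state is a dict: "clock": time; "qpos": joint angles; "joint_velocities": joint speeds; "tau": joint torques, N m; "position": TCP position; "ee_rot": TCP orientation; "ft_force": force on the tool from outside, world axes, zero at the start; "moment": the same for the moment, N m; "grip_width": opening from 0.0 (shut) to 1.0 (fully open).
Only numpy, scipy, OpenCV 4.12 (cv2) and the standard library are available. Lean on these libraries where they do the work, as an engineer would, in place of code of your own. Each camera call takes 0.05 s, during which the arm holds its last target.

## Working session

There is one attempt and no reset: what is moved stays moved. The work goes in short steps, Python scripts to look and compute and a shell command to move; the robot and the scene stay as the last step left them, time stands still between calls to the robot, and variables do not carry over. Pictures are saved under pics/ and viewed, and the job is handed in when it is done.

```bash
ls; mkdir -p pics
python3 - <<'E'
from station import *
import cv2,json
s=observe(); print({k:(v if not hasattr(v,'tolist') else v.tolist()) for k,v in s.items()}); print(grip_depth)
for n in ["scene","top","wrist"]:
    c=capture(n); cv2.imwrite(f"pics/{n}0.png",c["color"]); print(n,{k:(v.tolist() if hasattr(v,'tolist') else v) for k,v in c.items() if k!="color"})
E
```

```text
pics
{'clock': 0.0, 'qpos': [1.0810118037719179, 0.4684190300368055, -0.011585751329880729, 1.603627431031677, 0.005978368886415819, 1.0713704572757483, -0.05627906391996265], 'joint_velocities': [0.0009314303784537681, -0.0017005821354981578, 0.0006579543281939527, -0.0004858106798250843, -0.0011163079119658817, 0.001709800377444878, -0.00033006782172947594], 'tau': [0.0003211063722119434, -53.239420652389526, 0.021325302659533918, -25.130438804626465, 0.011306318629067391, 0.007725690957158804, -1.2881499600325697e-06], 'position': [0.28052060579678545, -0.5856955190724422, 0.2088095998056103], 'ee_rot': [-1.5075780363647202, 1.5690065507088495, 2.080730514868313], 'ft_force': [0.3992553728459438, 0.1457243444143346, -0.23105557307609362], 'moment': [-0.012734793376047326, 0.035692603586957576, -0.018590341861808718], 'grip_width': 1.0060396778430263}
0.0187
scene {'fx': 445.2840925854455, 'fy': 445.2840925854455, 'cx': 322.01494666817376, 'cy': 240.78123930643488, 'camera_from_world': [[-0.6513568268172752, -0.7585497417204404, 0.01834593945219597, 0.0908084742685276], [-0.5475843
[... 306 characters left out ...]
orld': [[0.02230346543444183, -0.999548377057841, -0.02013944762525815, -0.3577152267916675], [-0.9886355298603506, -0.019055416160989467, -0.1491196841891598, 0.5423340858828126], [0.14866857276290077, 0.023236459195999676, -0.988614041189318, 1.0427186486480897], [0.0, 0.0, 0.0, 1.0]]}
wrist {'fx': 374.4407287167961, 'fy': 374.4407287167961, 'cx': 317.1595763322591, 'cy': 237.62176390535558, 'T_tool_cam': [[0.00018195262048280905, -0.3086554067658248, 0.9511739098437597, -0.1630139075357402], [0.999999601031936, 0.0008880051919403636, 9.68645742754431e-05, -0.0006230745108450897], [-0.0008745451449535519, 0.9511735127309845, 0.3086554451970468, -0.08004464167444736], [0.0, 0.0, 0.0, 1.0]]}
```

View pics/scene0.png

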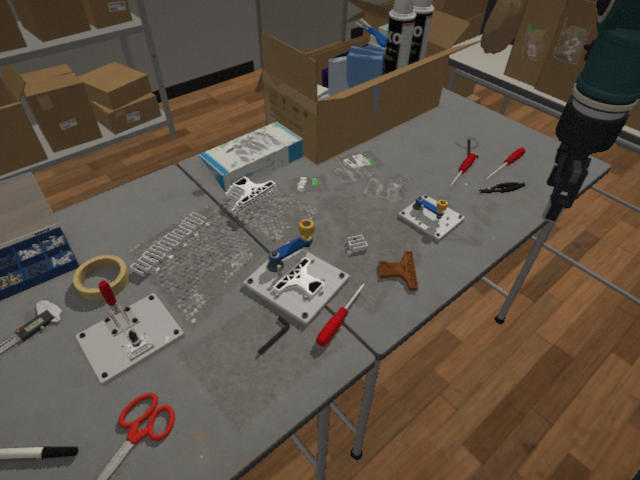

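View pics/top0.png

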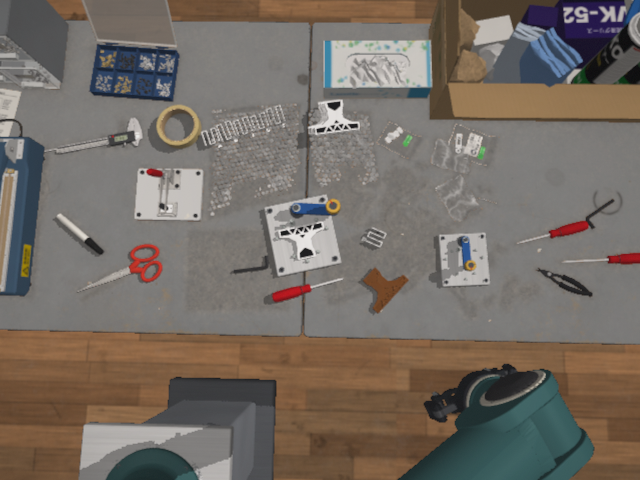

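View pics/wrist0.png

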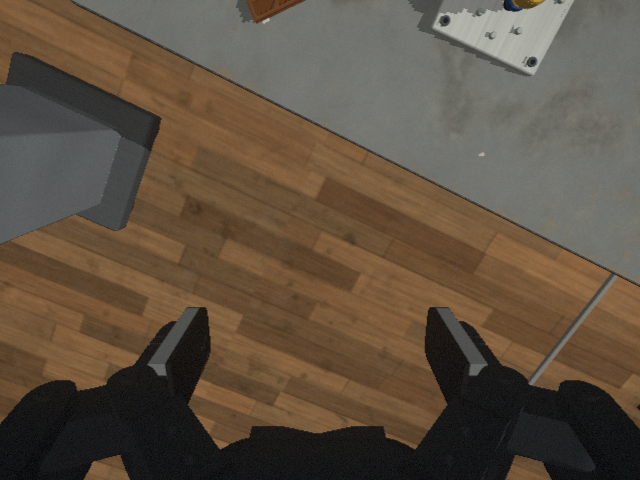

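The top view shows two similar fixtures: A, large, at about (303,235), with a white truss plate and its brass head at (333,206); and B, small, at about (463,260). A is the larger one and holds the plated T plate, so A is the one meant. I'll confirm that in an enlarged crop.

Run:
```python
import cv2
a=cv2.imread("pics/top0.png"); cv2.imwrite("pics/crop_top.png",cv2.resize(a[180:310,220:360],None,fx=4.6,fy=4.6,interpolation=cv2.INTER_CUBIC)[:600,:800])
a=cv2.imread("pics/scene0.png"); cv2.imwrite("pics/crop_sc.png",cv2.resize(a[205:355,230:400],None,fx=4,fy=4,interpolation=cv2.INTER_CUBIC))
```

```text
(no output)
```

View pics/crop_top.png

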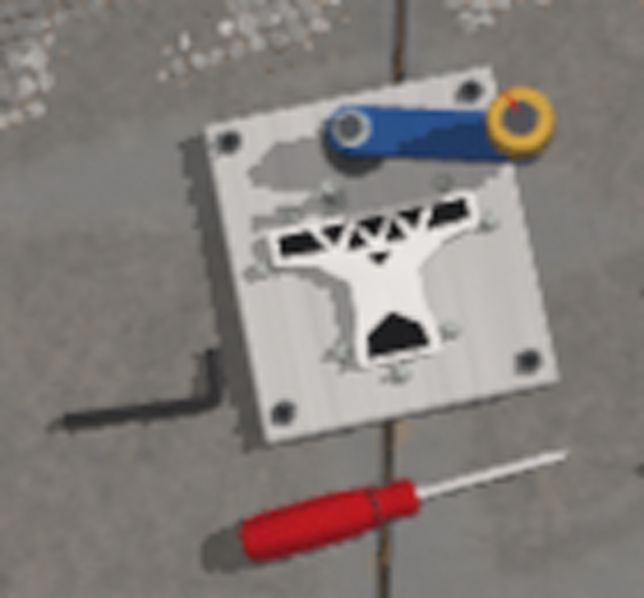

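View pics/crop_sc.png

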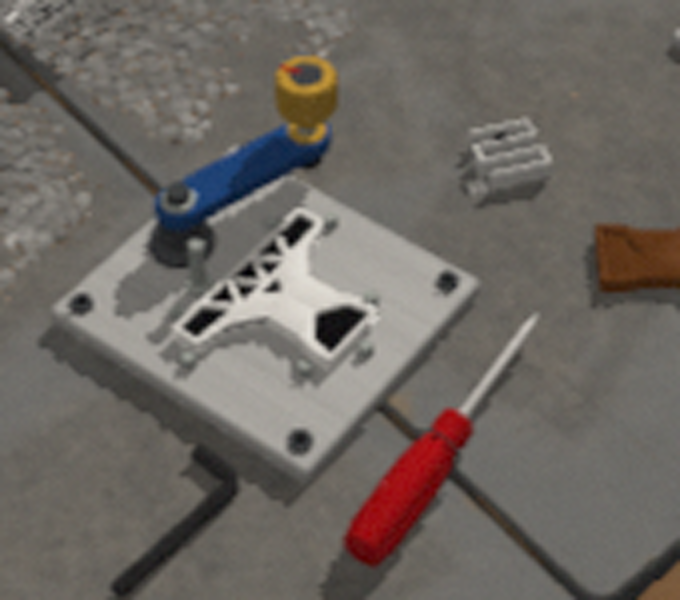

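The crops confirm it. A holds the white T plate with dowels, and its blue strap has the bolt head at crop (352,127) and the brass head at (521,120). The hex key is on its left, the screwdriver in front and the bracket on the right. Next I'll measure these.

```bash
cat > h.py <<'E'
import numpy as np, cv2
from station import *
from scipy.spatial.transform import Rotation as Ro
def ray(c,u,v):
    T=c["camera_from_world"];R=T[:3,:3];o=-R.T@T[:3,3]
    d=R.T@np.array([(u-c["cx"])/c["fx"],(v-c["cy"])/c["fy"],1]);return o,d
def onz(c,u,v,z):
    o,d=ray(c,u,v);return o+d*(z-o[2])/d[2]
def tri(c1,p1,c2,p2):
    A=[];b=[]
    for c,p in((c1,p1),(c2,p2)):
        o,d=ray(c,*p);d=d/np.linalg.norm(d);P=np.eye(3)-np.outer(d,d);A.append(P);b.append(P@o)
    return np.linalg.lstsq(np.vstack(A),np.hstack(b),rcond=None)[0]
def blob(img,lo,hi,roi):
    x0,y0,x1,y1=roi;h=cv2.cvtColor(img[y0:y1,x0:x1],cv2.COLOR_BGR2HSV);m=cv2.inRange(h,lo,hi)
    cs,_=cv2.findContours(m,cv2.RETR_EXTERNAL,cv2.CHAIN_APPROX_NONE);c=max(cs,key=cv2.contourArea)
    (cx,cy),r=cv2.minEnclosingCircle(c);return (cx+x0,cy+y0),r,c
def wristT(s):
    # ee_rot: rpy; tool->world
    T=np.eye(4);T[:3,:3]=Ro.from_euler('xyz',s["ee_rot"]).as_matrix();T[:3,3]=s["position"];return T
E
python3 - <<'E'
from h import *
t=capture("top");s=capture("scene")
C=np.array([[205,127],[492,67],[558,378],[266,442]])/4.6+[220,180]
P=np.array([onz(t,*p,0.012) for p in C]);print(P.round(4))
print([np.linalg.norm(P[i]-P[(i+1)%4]).round(4) for i in range(4)])
ang=[]
for a,b in((3,0),(2,1)):
    d=P[a]-P[b];d=-d;ang.append(np.arctan2(d[1],d[0]))
    
for a,b in((1,0),(2,3)):
    d=P[b]-P[a];ang.append(np.arctan2(d[1],d[0])-np.pi/2)
# a->b for first: from front corner to back corner = +x
print(ang)
a=[-np.nan]
x1=P[0]-P[3];x2=P[1]-P[2];print("yaw",np.arctan2(x1[1],x1[0]),np.arctan2(x2[1],x2[0]))
br,r,_=blob(t["color"],(15,120,90),(35,255,255),(310,190,350,220));print("brass",br,r)
print("head top on z=.083",onz(t,*br,0.083), "z.08",onz(t,*br,.080))
bolt=(296.5,207.6);print("pivot",onz(t,*bolt,0.052))
print("tri pivot",tri(t,bolt,s,(230+177/4,205+190/4)))
print("tri head",tri(t,(333.3,206.1),s,(230+307/4,205+74/4)))
E
```

```text
[[ 0.6245 -0.2132  0.012 ]
 [ 0.6569 -0.3522  0.012 ]
 [ 0.5053 -0.3869  0.012 ]
 [ 0.4719 -0.2484  0.012 ]]
[np.float64(0.1427), np.float64(0.1555), np.float64(0.1425), np.float64(0.1567)]
[np.float64(0.2268269766182829), np.float64(0.22508407927517896), np.float64(0.22869697511917608), np.float64(0.23686770549531477)]
yaw 0.2268269766182829 0.22508407927517896
brass (333.0, 206.0) 7.280210018157959
head top on z=.083 [ 0.61523945 -0.36655008  0.083     ] z.08 [ 0.61590349 -0.36653569  0.08      ]
pivot [ 0.61717833 -0.28789457  0.052     ]
tri pivot [ 0.61790388 -0.28731176  0.05120644]
tri head [ 0.61517097 -0.36695917  0.08357014]
```

```bash
cat >> h.py <<'E'
PIV=np.array([0.6176,-0.2876]);YAW=0.229
def jaw(s):
    R=wristT(s)[:3,:3];return R
def plan(target,psi=None):
    """target TCP xyz, psi = world yaw of tool y (jaw); prints tool-frame fractions. tool x straight down"""
    s=observe();T=wristT(s);R=T[:3,:3]
    d=R.T@(np.array(target)-T[:3,3])
    y0=np.arctan2(R[1,1],R[0,1])
    if psi is None: psi=y0
    else: psi=psi+np.pi*np.round((y0-psi)/np.pi) if False else psi
    x=np.array([0,0,-1.]);y=np.array([np.cos(psi),np.sin(psi),0]);z=np.cross(x,y)
    Rt=np.stack([x,y,z],1);w=Ro.from_matrix(R.T@Rt).as_rotvec()
    print("pos",T[:3,3].round(4),"jaw yaw",y0.round(3),"q7",round(s["qpos"][6],3),"d/0.5",(d/.5).round(4),"w/1.5",(w/1.5).round(4),"F",np.round(s["ft_force"],1),"M",np.round(s["moment"],3),"t",round(s["clock"],2),"g",round(s["grip_width"],3))
E
python3 - <<'E'
from h import *
a=np.arctan2(-.0789,-.0025)
for k in(1,-1):
    psi=a+k*np.pi/2;print(psi);plan([0.6152,-0.3668,0.16],psi)
E
```

```text
-0.031675080504433906
pos [ 0.2807 -0.586   0.2093] jaw yaw -1.124 q7 -0.056 d/0.5 [ 0.0987 -0.1062 -0.7928] w/1.5 [-7.283e-01 -3.000e-04  5.000e-04] F [-0.3 -0.4  0.1] M [-0.012  0.007 -0.004] t 0.25 g 1.004
-3.1732677340942272
pos [ 0.2807 -0.586   0.2093] jaw yaw -1.124 q7 -0.056 d/0.5 [ 0.0987 -0.1062 -0.7928] w/1.5 [1.3661e+00 6.0000e-04 3.0000e-04] F [-0.3 -0.4  0.1] M [-0.012  0.007 -0.004] t 0.25 g 1.004
```

```bash
python3 -m inch '[[[0.02,-0.02,-0.16,-0.15,0,0,1],[0.05,-0.05,-0.4,-0.36,0,0,1],[0.0987,-0.1062,-0.7928,-0.728,0,0,0.3],[0.0987,-0.1062,-0.7928,-0.728,0,0,0.3],[0.0987,-0.1062,-0.7928,-0.728,0,0,0.3],[0.0987,-0.1062,-0.7928,-0.728,0,0,0.3],[0.0987,-0.1062,-0.7928,-0.728,0,0,0.3],[0.0987,-0.1062,-0.7928,-0.728,0,0,0.3],[0.0987,-0.1062,-0.7928,-0.728,0,0,0.3],[0.0987,-0.1062,-0.7928,-0.728,0,0,0.3]]]' 40
python3 - <<'E'
from h import *
plan([0.6152,-0.3668,0.16],-0.032)
E
```

```text
clock: 1.08
position: [0.6187, -0.3629, 0.1597]
ee_rot: [2.739, 1.568, 1.144]
ft_force: [0.4, 0.7, 0.4]
grip_width: 0.648
pos [ 0.6187 -0.3629  0.1597] jaw yaw -0.025 q7 0.313 d/0.5 [-0.0007 -0.0067  0.0079] w/1.5 [ 0.0049 -0.0017 -0.0007] F [0.4 0.7 0.4] M [-0.014 -0.062 -0.018] t 1.08 g 0.648
```

```bash
python3 -m inch '[[[0,0,0,0,0,0,0.3],[0,0,0,0,0,0,0.3],[0,0,0,0,0,0,0.3],[0,0,0,0,0,0,0.3]]]'
python3 - <<'E'
from h import *
plan([0.6152,-0.3668,0.16],-0.032)
s=observe();c=capture("wrist");cv2.imwrite("pics/w1.png",c["color"])
T=np.linalg.inv(wristT(s)@c["T_tool_cam"])
c["camera_from_world"]=T
br,r,_=blob(c["color"],(15,120,90),(35,255,255),(100,50,560,400));print(br,r)
p=T@np.array([.6152,-.3668,.083,1]);print(p[0]/p[2]*c["fx"]+c["cx"],p[1]/p[2]*c["fy"]+c["cy"])
E
```

```text
clock: 1.42
position: [0.614, -0.369, 0.1604]
ee_rot: [-0.615, 1.569, -2.221]
ft_force: [-0.2, 0.4, -0.1]
grip_width: 0.646
pos [ 0.614  -0.369   0.1604] jaw yaw -0.035 q7 0.313 d/0.5 [ 0.0009  0.0023 -0.0045] w/1.5 [-0.0018  0.0008  0.0006] F [-0.2  0.4 -0.1] M [ 0.013  0.003 -0.016] t 1.42 g 0.646
(324.32701110839844, 233.09494018554688) 22.699512481689453
318.1525253390392 237.31603708904674
```

View pics/w1.png

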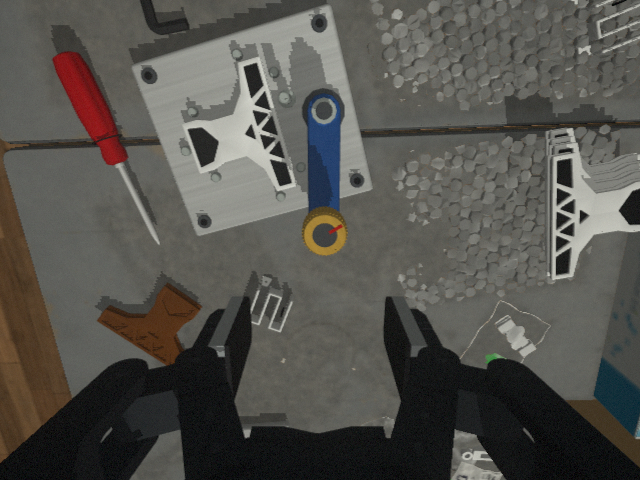

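```bash
python3 -m inch '[[[0.07,0.006,-0.0045,0,0,0,0.3],[0.14,0.006,-0.0045,0,0,0,0.3],[0.21,0.006,-0.0045,0,0,0,0.1],[0.21,0.006,-0.0045,0,0,0,0.0],[0.21,0.006,-0.0045,0,0,0,0],[0.21,0.006,-0.0045,0,0,0,0]]]'
python3 - <<'E'
from h import *
plan([0.617,-0.3668,0.055],-0.032)
s=observe();c=capture("wrist");cv2.imwrite("pics/w2.png",c["color"])
c["camera_from_world"]=np.linalg.inv(wristT(s)@c["T_tool_cam"])
t=capture("top");cv2.imwrite("pics/t2.png",cv2.resize(t["color"][150:310,220:400],None,fx=3.5,fy=3.5))
E
```

```text
clock: 1.97
position: [0.6193, -0.3663, 0.0577]
ee_rot: [1.066, 1.568, -0.539]
ft_force: [-0.0, 0.1, 1.1]
grip_width: 0.501
pos [ 0.6193 -0.3663  0.0577] jaw yaw -0.033 q7 0.281 d/0.5 [ 0.0054 -0.0046  0.0011] w/1.5 [-0.0009  0.001  -0.0018] F [-0.   0.1  1.1] M [-0.015 -0.046  0.016] t 1.97 g 0.501
```

View pics/w2.png

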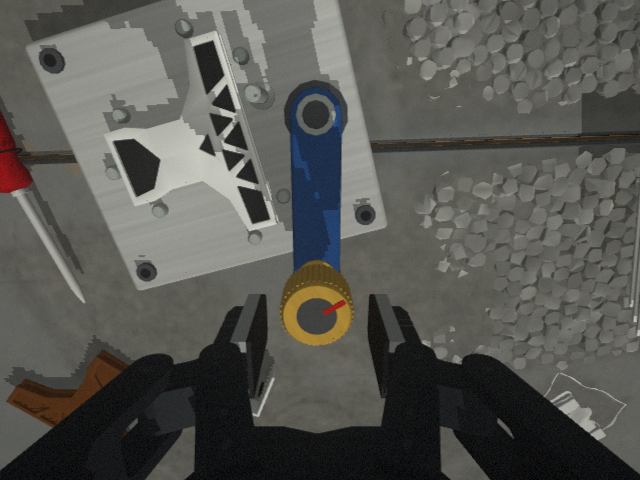

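Run:
```python
from h import *
s=observe();c=capture("wrist")
c["camera_from_world"]=np.linalg.inv(wristT(s)@c["T_tool_cam"])
p=onz(c,317,316,.0828);print(p, s["position"]);q=onz(c,316,113,.052);print(q,np.linalg.norm((p-q)[:2]))
plan([*p[:2],.055])
# arc waypoints with tool rotating by angle th cw, about pivot
R=wristT(s)[:3,:3]
T0=s["position"]
for piv in (PIV,q[:2]):
  r=np.array(T0[:2])-piv
  for th in (-.33,-.66,-1.0,-1.2,-1.33):
    k=np.array([[np.cos(th),-np.sin(th)],[np.sin(th),np.cos(th)]])
    n=piv+k@r
    d=R.T@np.array([*(n-np.array(T0)[:2]),0]);print(th,n.round(4),(d/.5).round(4),"wx",-th/1.5)
```

```text
[ 0.62048742 -0.36573186  0.0828    ] [ 0.6201296  -0.36631583  0.05882364]
[ 0.62278461 -0.28493346  0.052     ] 0.08083104965576973
pos [ 0.6201 -0.3661  0.0587] jaw yaw -0.033 q7 0.281 d/0.5 [ 0.0074  0.0008 -0.0007] w/1.5 [-0.      0.0015 -0.0029] F [-0.   0.4  0.4] M [-0.007 -0.02  -0.03 ] t 2.12 g 0.505
-0.33 [ 0.5945 -0.3629] [-0.0002 -0.0515 -0.0052] wx 0.22
-0.66 [ 0.5713 -0.3513] [-0.0005 -0.0985 -0.0267] wx 0.44
-1.0 [ 0.5527 -0.3323] [-0.0008 -0.137  -0.0637] wx 0.6666666666666666
-1.2 [ 0.5452 -0.3185] [-0.0009 -0.153  -0.0907] wx 0.7999999999999999
-1.33 [ 0.5418 -0.3088] [-0.001  -0.1604 -0.1098] wx 0.8866666666666667
-0.33 [ 0.5939 -0.3611] [-0.0003 -0.0528 -0.0088] wx 0.22
-0.66 [ 0.5708 -0.3476] [-0.0005 -0.0999 -0.0342] wx 0.44
-1.0 [ 0.5529 -0.3267] [-0.0008 -0.137  -0.0748] wx 0.6666666666666666
-1.2 [ 0.546  -0.3119] [-0.0009 -0.1518 -0.1038] wx 0.7999999999999999
-1.33 [ 0.5431 -0.3018] [-0.001  -0.1582 -0.124 ] wx 0.8866666666666667
```

Run:
```python
from h import *
s=observe();R=wristT(s)[:3,:3];piv=np.array([.6228,-.2849]);T0=np.array(s["position"]);r=T0[:2]-piv
for th in -np.arange(1,12)*.11:
    k=np.array([[np.cos(th),-np.sin(th)],[np.sin(th),np.cos(th)]]);n=piv+k@r
    print((R.T@np.array([*(n-T0[:2]),0])/.5).round(4)[1:],(-th/1.5).round(4))
```

```text
[-0.0178 -0.001 ] 0.0733
[-0.0354 -0.004 ] 0.1467
[-0.0526 -0.0088] 0.22
[-0.0692 -0.0155] 0.2933
[-0.0849 -0.024 ] 0.3667
[-0.0995 -0.0342] 0.44
[-0.113  -0.0459] 0.5133
[-0.1251 -0.0591] 0.5867
[-0.1357 -0.0734] 0.66
[-0.1446 -0.0889] 0.7333
[-0.1518 -0.1052] 0.8067
```

```bash
python3 -m inch '[[[0.004,-0.0178,-0.001,0.0733,0,0,0],[0.008,-0.0354,-0.004,0.1467,0,0,0],[0.008,-0.0526,-0.0088,0.22,0,0,0],[0.008,-0.0692,-0.0155,0.2933,0,0,0],[0.008,-0.0849,-0.024,0.3667,0,0,0],[0.008,-0.0995,-0.0342,0.44,0,0,0],[0.008,-0.113,-0.0459,0.5133,0,0,0],[0.008,-0.1251,-0.0591,0.5867,0,0,0],[0.008,-0.1357,-0.0734,0.66,0,0,0],[0.008,-0.1357,-0.0734,0.66,0,0,0]]]'
python3 - <<'E'
from h import *
plan([0.617,-0.3668,0.055])
s=observe();c=capture("wrist");cv2.imwrite("pics/w3.png",c["color"])
E
```

```text
clock: 2.95
position: [0.5529, -0.3259, 0.054]
ee_rot: [2.009, 1.567, -0.586]
ft_force: [-0.3, -1.0, 0.4]
grip_width: 0.503
pos [ 0.5529 -0.3259  0.054 ] jaw yaw -1.024 q7 -0.575 d/0.5 [-0.0015  0.1365 -0.0671] w/1.5 [ 0.     -0.0011 -0.0024] F [-0.3 -1.   0.4] M [-0.191  0.002 -0.009] t 2.95 g 0.503
```

View pics/w3.png

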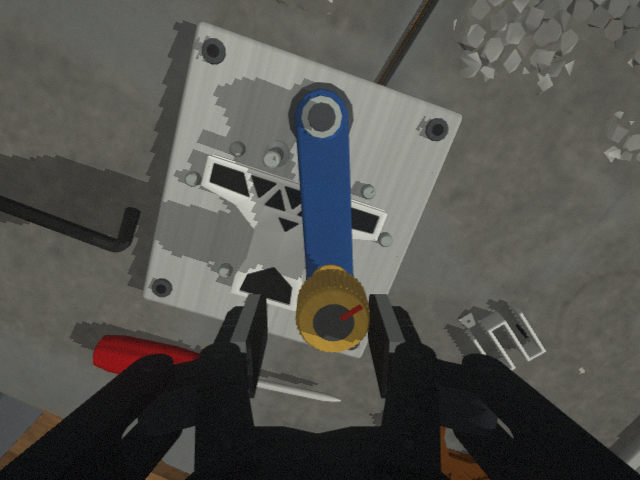

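```bash
python3 -m inch '[[[0,-0.0163,-0.0008,0.0667,0,0,0],[0,-0.0323,-0.0032,0.133,0,0,0],[0,-0.0481,-0.0073,0.2,0,0,0],[0,-0.0558,-0.0098,0.233,0,0,0],[0,-0.0596,-0.0112,0.25,0,0,0],[0,-0.0596,-0.0112,0.25,0,0,0]]]'
python3 - <<'E'
from h import *
plan([0.617,-0.3668,0.055])
s=observe();c=capture("wrist");cv2.imwrite("pics/w4.png",c["color"])
E
```

```text
clock: 3.5
position: [0.5422, -0.2983, 0.0525]
ee_rot: [2.433, 1.568, -0.533]
ft_force: [0.2, -1.5, 1.6]
grip_width: 0.5
pos [ 0.5422 -0.2983  0.0525] jaw yaw -1.395 q7 -0.915 d/0.5 [-0.0045  0.1611 -0.1233] w/1.5 [ 0.     -0.0013 -0.0011] F [ 0.2 -1.5  1.6] M [-0.341 -0.168 -0.001] t 3.5 g 0.5
```

View pics/w4.png

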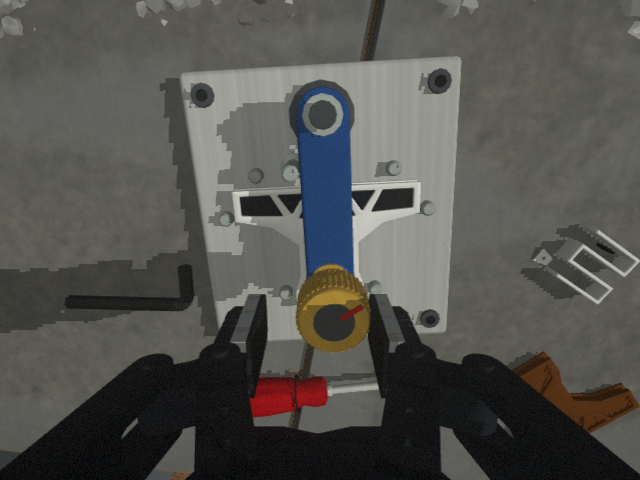

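```bash
python3 -m inch '[[[0,-0.004,0,0,0,0,0],[0,-0.008,0,0,0,0,0],[0,-0.008,0,0,0,0,0]]]'
python3 - <<'E'
from h import *
plan([0.617,-0.3668,0.055])
E
python3 -m inch '[[[0,-0.004,0,0,0,0,0],[0,-0.008,0,0,0,0,0],[0,-0.008,0,0,0,0,0]]]'
python3 - <<'E'
from h import *
plan([0.617,-0.3668,0.055])
s=observe();c=capture("wrist");cv2.imwrite("pics/w5.png",c["color"])
E
```

```text
clock: 3.8
position: [0.5415, -0.2974, 0.0523]
ee_rot: [2.063, 1.565, -0.905]
ft_force: [3.2, -7.3, 0.1]
grip_width: 0.501
pos [ 0.5415 -0.2974  0.0523] jaw yaw -1.397 q7 -0.921 d/0.5 [-0.0041  0.1628 -0.1247] w/1.5 [ 0.     -0.002  -0.0037] F [ 3.2 -7.3  0.1] M [-1.665 -0.67   0.049] t 3.8 g 0.501
clock: 4.05
position: [0.5414, -0.2965, 0.0526]
ee_rot: [2.008, 1.56, -0.961]
ft_force: [5.3, -13.7, -2.8]
grip_width: 0.502
pos [ 0.5414 -0.2965  0.0526] jaw yaw -1.398 q7 -0.927 d/0.5 [-0.0026  0.1645 -0.1249] w/1.5 [ 0.     -0.0031 -0.0065] F [  5.3 -13.7  -2.8] M [-2.901 -1.066  0.026] t 4.05 g 0.502
```

View pics/w5.png

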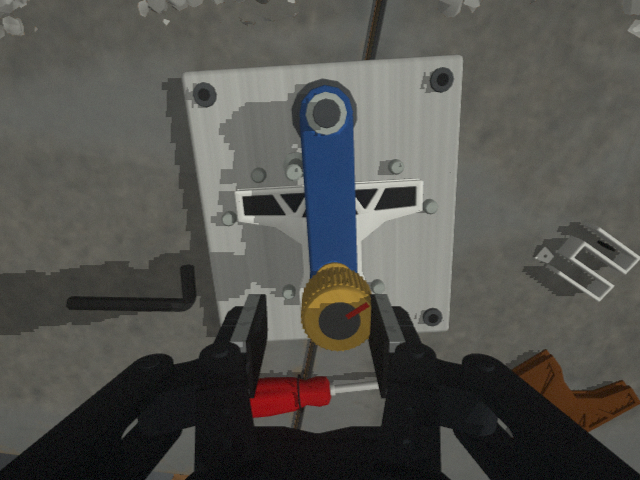

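```bash
python3 -m inch '[[[0,0.013,0,0,0,0,0],[0,0.025,0,0,0,0,0.3],[0,0.025,0,-0.083,0,0,0.5],[0,0.025,0,-0.166,0,0,0.5],[0,0.025,0,-0.25,0,0,0.5],[0,0.025,0,-0.333,0,0,0.5],[0,0.025,0,-0.416,0,0,0.5],[0,0.025,0,-0.5,0,0,0.5],[0,0.025,0,-0.583,0,0,0.5],[0,0.025,0,-0.667,0,0,0.5]]]'; python3 -m inch '[[[0,0,0,-0.083,0,0,0.5],[0,0,0,-0.166,0,0,0.5],[0,0,0,-0.25,0,0,0.5],[0,0,0,-0.333,0,0,0.5],[0,0,0,-0.333,0,0,0.5],[0,0,0,-0.333,0,0,0.5]]]'
python3 - <<'E'
from h import *
plan([0.617,-0.3668,0.055])
s=observe();c=capture("wrist");cv2.imwrite("pics/w6.png",c["color"])
E
```

```text
clock: 4.93
position: [0.5411, -0.3012, 0.0508]
ee_rot: [-1.957, 1.568, 2.365]
ft_force: [0.2, -1.0, -0.1]
grip_width: 0.75
clock: 5.43
position: [0.5412, -0.3017, 0.0509]
ee_rot: [-2.59, 1.569, 2.221]
ft_force: [-0.9, -0.3, 0.4]
grip_width: 0.753
pos [ 0.5412 -0.3017  0.0509] jaw yaw 0.098 q7 0.33 d/0.5 [-0.0085  0.138   0.1445] w/1.5 [-0.     -0.0011  0.0007] F [-0.9 -0.3  0.4] M [ 0.05   0.013 -0.012] t 5.43 g 0.753
```

View pics/w6.png

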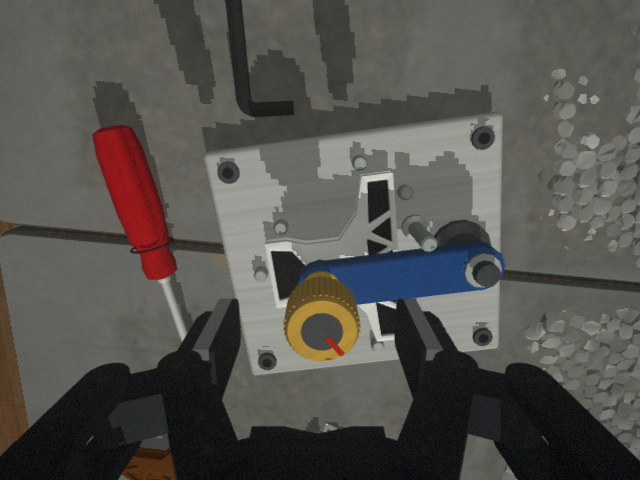

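Run:
```python
from h import *
s=observe();c=capture("wrist")
c["camera_from_world"]=np.linalg.inv(wristT(s)@c["T_tool_cam"])
p=onz(c,322,331,.0828);q=onz(c,486,271,.052);print(p,q,np.linalg.norm((p-q)[:2]),np.arctan2(*(q-p)[1::-1]))
plan([*p[:2],.051])
print(np.round(s["qpos"],2))
```

```text
[ 0.54413661 -0.30343779  0.0828    ] [ 0.61960826 -0.2828874   0.052     ] 0.07821949746167527 0.26584767528546793
pos [ 0.5414 -0.3019  0.0511] jaw yaw 0.099 q7 0.33 d/0.5 [0.0002 0.0051 0.0036] w/1.5 [-0.     -0.0005  0.0006] F [-0.7 -0.1 -0.1] M [-0.055  0.023  0.   ] t 5.53 g 0.75
[ 0.7   0.64 -0.33  1.77  0.28  0.78  0.33]
```

```bash
python3 -m inch '[[[0,0.004,0.0028,0,0,0,0.3],[0,0.004,0.0028,0,0,0,0],[0,0.004,0.0028,0,0,0,-0.2],[0,0.004,0.0028,0,0,0,-1],[0,0.004,0.0028,0,0,0,-1],[0,0.004,0.0028,0,0,0,-1],[0,0.004,0.0028,0,0,0,-1],[0,0.004,0.0028,0,0,0,-1]]]' 45
python3 - <<'E'
from h import *
plan([0.617,-0.3668,0.055])
s=observe();c=capture("wrist");cv2.imwrite("pics/w7.png",c["color"])
E
```

```text
clock: 6.2
position: [0.5437, -0.3034, 0.0518]
ee_rot: [-1.319, 1.57, -2.788]
ft_force: [-3.7, 0.9, 5.4]
grip_width: 0.323
pos [ 0.5437 -0.3034  0.0518] jaw yaw 0.101 q7 0.333 d/0.5 [-0.0065  0.1331  0.141 ] w/1.5 [0.     0.0001 0.0004] F [-3.7  0.9  5.4] M [ 0.133  0.757 -0.034] t 6.2 g 0.323
```

View pics/w7.png

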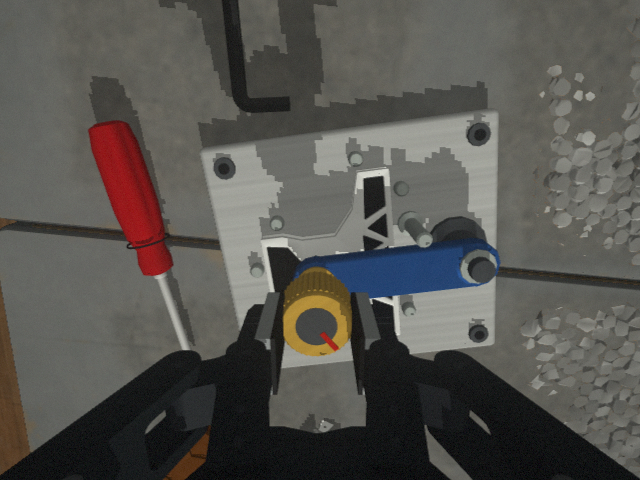

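```bash
python3 -m inch '[[[0.0004,0,0,0.08,0,0,-1],[0.0008,0,0,0.16,0,0,-1],[0.0012,0,0,0.24,0,0,-1],[0.0015,0,0,0.32,0,0,-1],[0.0019,0,0,0.4,0,0,-1],[0.0023,0,0,0.48,0,0,-1],[0.0027,0,0,0.56,0,0,-1],[0.0031,0,0,0.64,0,0,-1],[0.0034,0,0,0.7,0,0,-1],[0.0034,0,0,0.7,0,0,-1]]]'
python3 - <<'E'
from h import *
plan([0.617,-0.3668,0.055])
s=observe();c=capture("wrist");cv2.imwrite("pics/w8.png",c["color"]); print(np.round(s["qpos"],2))
E
```

```text
clock: 7.08
position: [0.5448, -0.304, 0.0501]
ee_rot: [1.683, 1.568, -0.838]
ft_force: [-0.9, -0.7, 2.8]
grip_width: 0.322
pos [ 0.5448 -0.304   0.0501] jaw yaw -0.951 q7 -0.542 d/0.5 [-0.0093  0.1862 -0.0446] w/1.5 [ 0.     -0.0002 -0.0016] F [-0.9 -0.7  2.8] M [-0.369 -0.003 -0.045] t 7.08 g 0.322
[ 0.5   0.62 -0.07  1.77  0.06  0.75 -0.54]
```

View pics/w8.png

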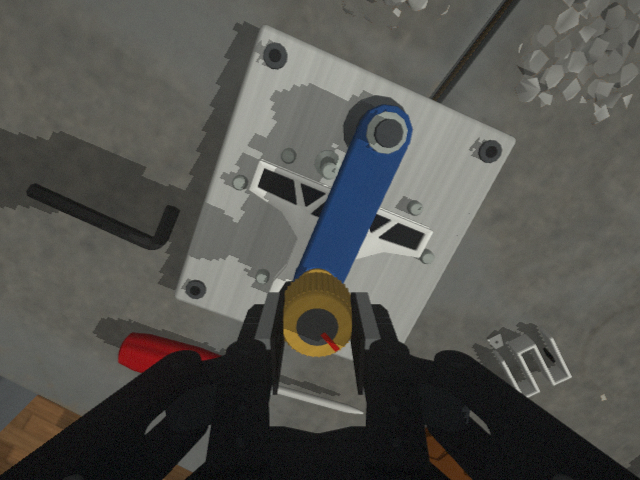

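```bash
cat > m.py <<'E'
from h import *
s=observe();R=wristT(s)[:3,:3]
print("t",round(s["clock"],2),"z",np.round(s["position"],4),"yaw",round(np.arctan2(R[1,1],R[0,1]),3),"F",np.round(s["ft_force"],1),"Mz",round(s["moment"][2],3),"tau7",round(s["tau"][6],3),"q7",round(s["qpos"][6],3))
E
python3 m.py
python3 -m inch '[[[0.0004,0,0,0.08,0,0,-1],[0.0008,0,0,0.16,0,0,-1]]]'>/dev/null; python3 m.py
python3 -m inch '[[[0.0004,0,0,0.08,0,0,-1]]]'>/dev/null; python3 m.py
python3 -m inch '[[[0.0002,0,0,0.05,0,0,-1]]]'>/dev/null; python3 m.py
python3 -m inch '[[[0,0,0,0,0,0,-1]]]'>/dev/null; python3 m.py
python3 -m inch '[[[0,0,0,0,0,0,-1]]]'>/dev/null; python3 m.py
```

```text
t 7.13 z [ 0.5448 -0.304   0.0501] yaw -0.947 F [ 0.2 -1.3  3.3] Mz -0.017 tau7 -0.278 q7 -0.539
t 7.3 z [ 0.5449 -0.3043  0.0498] yaw -1.191 F [ 0.1 -2.3  2.4] Mz -0.019 tau7 1.309 q7 -0.741
t 7.38 z [ 0.5449 -0.3045  0.0496] yaw -1.312 F [ 0.8 -1.3  2.4] Mz 0.015 tau7 1.204 q7 -0.84
t 7.47 z [ 0.5449 -0.3046  0.0495] yaw -1.386 F [ 0.9 -3.1  2.8] Mz 0.002 tau7 0.388 q7 -0.902
t 7.55 z [ 0.5449 -0.3046  0.0495] yaw -1.383 F [ 1.2 -3.1  2.6] Mz -0.048 tau7 -0.628 q7 -0.899
t 7.63 z [ 0.5448 -0.3045  0.0495] yaw -1.38 F [ 0.8 -3.6  3.2] Mz -0.027 tau7 -0.065 q7 -0.896
```

```bash
for i in 1; do 
python3 -m inch '[[[0.0002,0,0,0.06,0,0,-1]]]'>/dev/null; python3 m.py
python3 -m inch '[[[0,0,0,0,0,0,-1]]]'>/dev/null; python3 m.py
python3 -m inch '[[[0.0002,0,0,0.06,0,0,-1]]]'>/dev/null; python3 m.py
python3 -m inch '[[[0,0,0,0,0,0,-1]]]'>/dev/null; python3 m.py
python3 -m inch '[[[0.0002,0,0,0.06,0,0,-1]]]'>/dev/null; python3 m.py
python3 -m inch '[[[0,0,0,0,0,0,-1]]]'>/dev/null; python3 m.py
python3 -m inch '[[[0,0,0,0,0,0,-1]]]'>/dev/null; python3 m.py
done
```

```text
t 7.72 z [ 0.5448 -0.3047  0.0494] yaw -1.471 F [ 2.  -4.4  2.2] Mz 0.006 tau7 1.572 q7 -0.971
t 7.8 z [ 0.5447 -0.3046  0.0493] yaw -1.473 F [ 2.1 -4.2  3.6] Mz -0.062 tau7 -0.605 q7 -0.973
t 7.88 z [ 0.5447 -0.3047  0.0492] yaw -1.56 F [ 2.3 -4.7  1. ] Mz 0.034 tau7 1.473 q7 -1.044
t 7.97 z [ 0.5447 -0.3047  0.0492] yaw -1.563 F [ 2.8 -4.5  2.5] Mz -0.028 tau7 -0.567 q7 -1.046
t 8.05 z [ 0.5447 -0.3048  0.0491] yaw -1.65 F [ 0.8 -4.7  0.8] Mz 0.081 tau7 1.482 q7 -1.118
t 8.13 z [ 0.5447 -0.3049  0.0491] yaw -1.653 F [ 2.1 -4.6  2.7] Mz -0.026 tau7 -0.566 q7 -1.12
t 8.22 z [ 0.5447 -0.3048  0.0491] yaw -1.65 F [ 1.6 -5.3  1.5] Mz -0.02 tau7 -0.04 q7 -1.118
```

```bash
python3 -m inch '[[[0.0001,0,0,0.03,0,0,-1]]]'>/dev/null; python3 m.py
python3 -m inch '[[[0.0001,0,0,0.03,0,0,-1]]]'>/dev/null; python3 m.py
python3 -m inch '[[[0.0001,0,0,0.03,0,0,-1]]]'>/dev/null; python3 m.py
python3 -m inch '[[[0.0001,0,0,0.03,0,0,-1]]]'>/dev/null; python3 m.py
python3 -m inch '[[[0.0001,0,0,0.03,0,0,-1]]]'>/dev/null; python3 m.py
python3 -m inch '[[[0.0001,0,0,0.03,0,0,-1]]]'>/dev/null; python3 m.py
```

```text
t 8.3 z [ 0.5447 -0.3049  0.049 ] yaw -1.695 F [ 1.8 -5.4  2. ] Mz 0.004 tau7 0.747 q7 -1.155
t 8.38 z [ 0.5446 -0.305   0.049 ] yaw -1.741 F [ 2.6 -4.9  1. ] Mz 0.044 tau7 0.456 q7 -1.193
t 8.47 z [ 0.5446 -0.305   0.0489] yaw -1.787 F [ 2.7 -6.8  1.5] Mz 0.044 tau7 0.418 q7 -1.23
t 8.55 z [ 0.5445 -0.3051  0.0488] yaw -1.832 F [ 3.  -5.   0.5] Mz 0.047 tau7 0.415 q7 -1.267
t 8.63 z [ 0.5445 -0.3051  0.0488] yaw -1.877 F [ 2.1 -5.5  1.9] Mz 0.02 tau7 0.415 q7 -1.304
t 8.72 z [ 0.5445 -0.3052  0.0487] yaw -1.922 F [ 3.3 -4.9  1.9] Mz 0.044 tau7 0.414 q7 -1.341
```

```bash
python3 -m inch '[[[0.0001,0,0,0.03,0,0,-1]]]'>/dev/null; python3 m.py
python3 -m inch '[[[0.0001,0,0,0.03,0,0,-1]]]'>/dev/null; python3 m.py
python3 -m inch '[[[0.0001,0,0,0.03,0,0,-1]]]'>/dev/null; python3 m.py
python3 -m inch '[[[0.0001,0,0,0.03,0,0,-1]]]'>/dev/null; python3 m.py
```

```text
t 8.8 z [ 0.5445 -0.3052  0.0487] yaw -1.967 F [ 1.1 -5.7  1. ] Mz 0.064 tau7 0.414 q7 -1.377
t 8.88 z [ 0.5444 -0.3052  0.0485] yaw -2.012 F [ 2.2 -6.1  0.7] Mz 0.014 tau7 0.414 q7 -1.414
t 8.97 z [ 0.5444 -0.3053  0.0485] yaw -2.057 F [ 1.9 -6.1  1.7] Mz 0.084 tau7 0.358 q7 -1.451
t 9.05 z [ 0.5444 -0.3053  0.0485] yaw -2.102 F [ 1.9 -5.4  1.9] Mz 0.1 tau7 0.35 q7 -1.488
```

```bash
python3 -m inch '[[[0.0001,0,0,0.03,0,0,-1]]]'>/dev/null; python3 m.py
python3 -m inch '[[[0.0001,0,0,0.03,0,0,-1]]]'>/dev/null; python3 m.py
python3 -m inch '[[[0.0001,0,0,0.03,0,0,-1]]]'>/dev/null; python3 m.py
```

```text
t 9.13 z [ 0.5443 -0.3054  0.0485] yaw -2.147 F [ 2.1 -5.5  1.6] Mz 0.128 tau7 0.34 q7 -1.525
t 9.22 z [ 0.5443 -0.3054  0.0485] yaw -2.192 F [ 2.  -5.4  2.9] Mz 0.166 tau7 0.329 q7 -1.561
t 9.3 z [ 0.5442 -0.3055  0.0485] yaw -2.237 F [ 0.7 -5.4  1.8] Mz 0.161 tau7 0.318 q7 -1.598
```

```bash
python3 -m inch '[[[0,0,0,0.03,0,0,-1]]]'>/dev/null; python3 m.py
python3 -m inch '[[[0,0,0,0.03,0,0,-1]]]'>/dev/null; python3 m.py
python3 -m inch '[[[0,0,0,0,0,0,-1],[0,0,0,0,0,0,-1],[0,0,0,0,0,0,-1],[0,0,0,0,0,0,-1]]]'>/dev/null; python3 m.py
python3 - <<'E'
from h import *
c=capture("wrist");cv2.imwrite("pics/w9.png",c["color"])
E
```

```text
t 9.38 z [ 0.5442 -0.3055  0.0485] yaw -2.281 F [ 0.8 -6.2  2.7] Mz 0.166 tau7 0.307 q7 -1.635
t 9.47 z [ 0.5441 -0.3055  0.0485] yaw -2.327 F [ 0.7 -5.5  2.5] Mz 0.135 tau7 0.296 q7 -1.672
t 9.8 z [ 0.5442 -0.3055  0.0485] yaw -2.325 F [ 1.4 -6.   2.4] Mz 0.075 tau7 -0.066 q7 -1.67
```

View pics/w9.png

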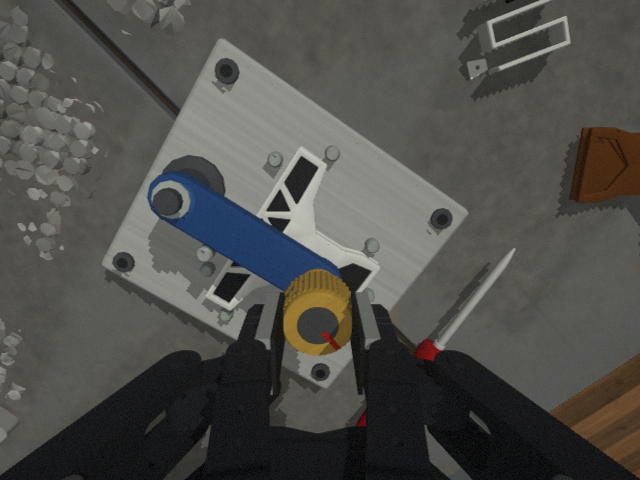

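```bash
python3 -m inch '[[[0,0,0,0,0,0,0.3],[0,0,0,0,0,0,0.3],[0,0,0,0,0,0,0.3],[0,0,0,0,0,0,0.3],[-0.05,0,0,0,0,0,0.3],[-0.12,0,0,0,0,0,0.3],[-0.19,0,0,0,0,0,0.3],[-0.25,0,0,0,0,0,0.3],[-0.25,0,0,0,0,0,0.3],[-0.25,0,0,0,0,0,0.3]]]'
python3 - <<'E'
from h import *
s=observe();c=capture("wrist");cv2.imwrite("pics/w10.png",c["color"])
t=capture("top");cv2.imwrite("pics/t10.png",cv2.resize(t["color"][150:310,200:400],None,fx=3.5,fy=3.5))
t=capture("scene");cv2.imwrite("pics/s10.png",cv2.resize(t["color"][180:360,220:400],None,fx=3.3,fy=3.3))
E
```

```text
clock: 10.68
position: [0.545, -0.3033, 0.175]
ee_rot: [-2.624, 1.567, -0.239]
ft_force: [-0.5, -0.3, -1.3]
grip_width: 0.651
```

View pics/w10.png

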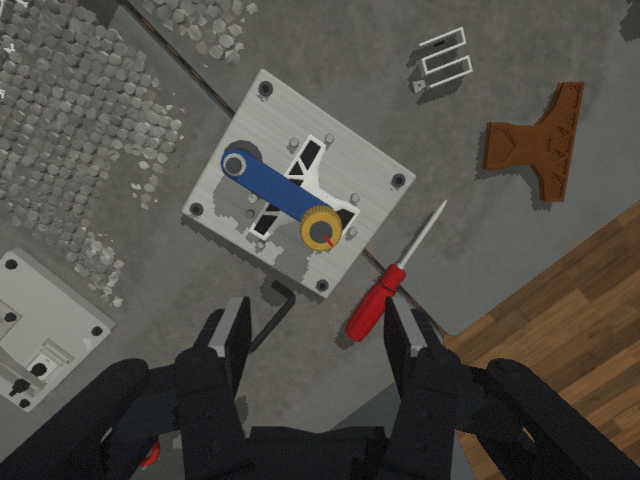

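View pics/s10.png

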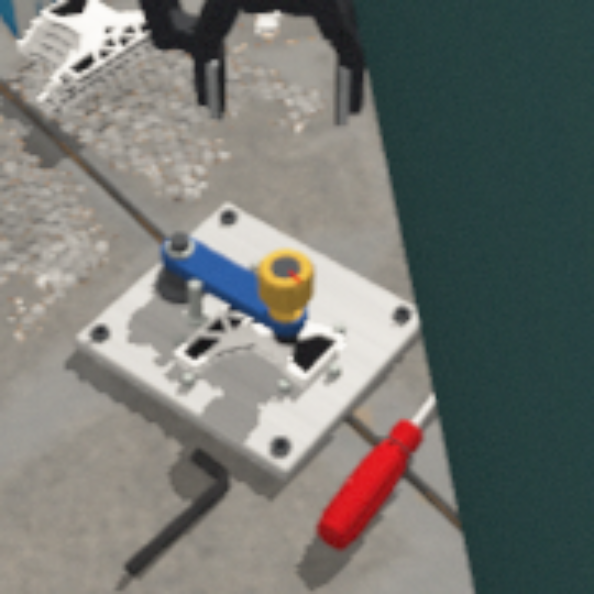

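Run:
```python
from h import *
s=observe();c=capture("wrist");c["camera_from_world"]=np.linalg.inv(wristT(s)@c["T_tool_cam"])
p=onz(c,322,231,.080);q=onz(c,234.5,164.5,.052);d=(q-p)[:2];print("strap",np.arctan2(d[1],d[0]),np.linalg.norm(d))
h=[onz(c,*u,.012)[:2] for u in((266,89),(398,181),(322,286),(196,210))]
for a,b in((1,0),(2,3)): e=h[b]-h[a];print("fix x yaw",np.arctan2(e[1],e[0]),np.linalg.norm(e))
for a,b in((0,3),(1,2)): e=h[b]-h[a];print("fix y-90",np.arctan2(e[1],e[0])-np.pi/2,np.linalg.norm(e))
print(s["ft_force"])
```

```text
strap 0.22810288521626138 0.07814418865413628
fix x yaw 0.22616632920369123 0.13320787901668296
fix x yaw 0.23046506028235103 0.13397613996501812
fix y-90 0.22867436690018472 0.11962852819786941
fix y-90 0.23512900950109095 0.11905700819948917
[0.27875836 0.11480632 0.57795938]
```

The strap lies at 0.228 rad and the fixture axis at about 0.229 rad, so the strap is home. The plate looks flat between its dowels, the bystanders are in place, and the gripper is clear.

```bash
python3 -c "
from station import *
print(hand_in())"
```

```text
the job is handed in; nothing more can be done
None
```

I swung the blue strap home against its stop pin, tightened the brass thumbscrew a little past its seat, let go, and handed in at about 11 s. No verdict was reported.

- **Strap:** I swung it with the jaws loosely round the head, until it pushed back with about 14 N against the stop. The last wrist picture put the strap at 0.228 rad against 0.226–0.235 rad for the fixture, so it was home.
- **Thumbscrew:** It turned about 2.1 rad to its seat in one grip. The wrist torque then stepped up and rose by about 0.25 N m per rad. I stopped at roughly 0.3 rad past the seat, held it there for about 0.3 s and let go. The red mark showed no slip during the turn and did not visibly spring back on release. The 0.3 rad is worked out from the torque and the turn angle, since the joint itself cannot be read.
- **Plate and bystanders:** The plate looked flat between its dowels, and the hex key, screwdriver and bracket looked unmoved. I judged these by eye in the pictures and did not measure them.
- **Clear of everything:** The gripper was raised to 0.175 m and the wrist force was near zero.
- **Disagreement:** The pivot and head positions differed by up to about 5 mm between the top and wrist cameras. I used the wrist camera and the contact readings for the close work. The wrist camera also put the screw about 78 mm from the pivot in the last two readings, where 80 mm is given.

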